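Feel the end float of a cooling-pump shaft and leave it centred

TASK

Check the end float of the pump bearing unit that stands on the green pad: holding its black coupling hub, first push the shaft in until it bears on its inner stop, then pull it out until it bears on its outer stop, and finally leave it, released, in the middle of that float. Bear on each stop with about 8 N for half a second (never more than 15 N), and leave the other unit and everything else on the bench alone.

Things in the scene. Friction and masses are not known exactly. Their poses are not given: they have to be found in the camera images.
- unit_p: one of two look-alike blue pump bearing units, immovable; origin under the middle of its base, 4 mm above the table on its pad. Its -x axis is the shaft's outward direction (roughly to the robot), z up. Base x -55 to +65 mm, 96 mm wide, 12 mm high; barrel 62 mm across, front face at x = -45 mm; top at most 109 mm. End float 6 to 16 mm, differs between units, stops hidden: feel them.
- unit_p_hub (a point): centre of this unit's black coupling hub, a cylinder 34 mm across, 40 mm long, on the end of a level 16 mm steel shaft, 74 mm above the unit's origin, 100 to 126 mm out along its -x; free space below and beside for fingers. Hub and shaft slide along the unit's x only, do not turn, have about 1.5 N friction and stay where left.
- unit_p_cart (a joint): deflection (m) of the brass bearing cartridge (54 mm flange round the shaft, at the barrel's front), which carries both stops in a stiff elastic mount: 0 at rest, positive pulled outwards, negative pushed inwards, 6 N per mm. Sliding the shaft gives at most 0.25 mm; bearing on a stop gives more, alike both ways.
- unit_q: one of two look-alike blue pump bearing units, immovable; origin under the middle of its base, 4 mm above the table on its pad. Its -x axis is the shaft's outward direction (roughly to the robot), z up. Base x -55 to +65 mm, 96 mm wide, 12 mm high; barrel 62 mm across, front face at x = -45 mm; top at most 109 mm. End float 6 to 16 mm, differs between units, stops hidden: feel them.
- unit_q_hub (a point): centre of this unit's black coupling hub, a cylinder 34 mm across, 40 mm long, on the end of a level 16 mm steel shaft, 74 mm above the unit's origin, 100 to 126 mm out along its -x; free space below and beside for fingers. Hub and shaft slide along the unit's x only, do not turn, have about 1.5 N friction and stay where left.
- unit_q_cart (a joint): deflection (m) of the brass bearing cartridge (54 mm flange round the shaft, at the barrel's front), which carries both stops in a stiff elastic mount: 0 at rest, positive pulled outwards, negative pushed inwards, 6 N per mm. Sliding the shaft gives at most 0.25 mm; bearing on a stop gives more, alike both ways.
- pad_green: round green pad, 220 mm across, 4 mm thick, fixed on the table; the unit standing on it is the one to check (either unit may be there). Origin at the centre of its underside.
- pad_grey: round black-grey pad of the same size; the unit standing on it is to be left alone. Origin at the centre of its underside.
- seal_ring: black rubber ring, 22 mm across, 8 mm high, lying on the green pad beside the unit; loose, leave alone
- bearing: small steel ring, 22 mm across, 9 mm high, lying on the grey pad beside the unit; loose, leave alone
- screwdriver: screwdriver lying crosswise between the robot and the units; loose, leave alone
- wrench: steel wrench lying on the table to the robot's right; loose, leave alone
- paste_jar: jar 72 mm across, 85 mm tall, green lid, standing to the robot's left; loose, leave alone
- pad_stack_a: stack of four grey metal plates, 75 x 55 mm, 51 mm high, to the left; loose, leave alone
- pad_stack_b: stack of six grey metal plates, 75 x 55 mm, 75 mm high, to the right; loose, leave alone
Mind the look-alikes: they are no part of the job. Leave any turquoise or white look-alike of the unit_p alone.

How it is judged:
By the outcome, as a careful person would: the job done as asked, in the order asked, and still so for the second after the job is handed in, with the robot touching nothing.
It also fails if it takes over 51 s, if anything falls off the work surface, if the arm or the gripper's body presses on something with over 40 N, if the wrist force passes 120 N, or if a joint passes its speed limit or range.

ROBOT

A 6-joint arm with a two-finger parallel gripper is mounted at the origin on the work surface. World frame = base frame: x ahead of the robot, y to its left, z up, the work surface at z = 0. Lengths are in mm, angles in degrees, forces in N, time in s.
With the tool pointing down it reaches from about 350 to 850 mm from the base axis. Payload 8.1 kg.
Tool frame: the origin (TCP) lies midway between the tips of the shut fingers; the grasp point (between the pads) lies grip_depth behind it (grip_depth is the distance from the TCP to the grasp point, in mm); z points along the fingers, y is the line along which they close (so a half turn about z gives the same grasp; the last joint's range is limited). The gripper opens to 85 mm and grips with 20 to 120 N. Pads are 22 mm wide; open, the fingers measure 114 mm over their backs; the gripper's body (76 mm by 85 mm) begins 54 mm behind the grasp point. The pads swing forward as they close: fully open they stand 13 mm farther back than shut.
Start: joints at [71.941, 7.471, 85.268, -0, 87.261, -4.893], TCP at [136.647, 584.237, 231.292] pointing down, gripper open.
Joint ranges: [-169.43, 169.43], [-51.17, 129.36], [1.28, 143.12], [-76.62, 256.62], [0, 156.53], [-152.29, 152.29]. Speed limits (degrees/s): [136.94, 136.94, 159.86, 180, 180, 180].

INTERFACE

Orientations are given as [roll, pitch, yaw] about the fixed x, y, z axes, in that order (R = Rz(yaw) Ry(pitch) Rx(roll)).
In Python, from bench import sense, snapshot, hand_in, grip_depth gives the robot as it stands. The module is installed in compiled form; this text tells all that it offers.
- The arm moves only by the tool apply_moves, never from a script. Its argument "series" is text: rows parted by semicolons, each of 5 numbers parted by spaces: the shift along the tool's x, y, z each as a share of 0.3 m, from -1 to 1, then the turn about the tool's z as a share of 2 rad, from -1 to 1, then the gripper's target within -1 to 1 (shut at 1, half-way at 0, fully open at -1). In form: tx ty tz twist gripper; .... A call has 1 to 5 rows; each row shifts and turns the commanded pose from where the row before left it, along the tool's axes as they then stand; what a row does not reach is not made up. A row lasts 1/12 s, in which the tool goes at most 41.7 mm and 7.16 degrees, less where a joint would pass 70% of its speed; a pose out of reach is approached as far as the arm can. A call with a number of a shift or a turn outside -1 to 1 is refused whole. A call with a gripper value outside its range is refused whole. The fingers move at their own pace and stop on an object; "squeeze" is the grip in N (left out, the last holds). Time passes only in rows, so rows that do not move let the fingers close. It gives the time, the measured TCP pose, the force, the opening and the grip force at its end, in the units of the state.
- sense(): the state, without advancing time (a new reading comes with each control period).
- snapshot(name): name is "scene" or "top" or "wrist"; returns a dict with "frame" (384x512x3 uint8, blue, green, red), "depth" (384x512 float32, mm along the optical axis (not along the pixel's ray), 0 where there is no reading), "intrinsics" (3x3 intrinsics, pixels), "extrinsics" (4x4, takes a point from camera to world coordinates); the wrist camera has in their place "tool_from_camera" (4x4, takes a point from camera to tool coordinates, whose origin is the TCP and whose axes are the flange's). Camera axes: x right, y down, z forward; pixel columns grow to the right and rows downward; lengths in mm; the calibration is good to about 2 mm. The wrist camera is an equidistant fisheye: a pixel r from the principal point sees the ray r / f radians off the axis. A picture is of the moment at which its call begins: read the wrist's pose just before it.
- hand_in(): hands the job in; it is judged then, once.
The state is a dict: "time": time; "joint_pos": joint angles; "qd": joint speeds; "joint_efforts": joint torques, N m; "tool_pos": TCP position; "tcp_rot": TCP orientation; "ft_force": force on the tool from outside, world axes, zero at the start; "wrist_torque": the same for the moment, N m; "finger_gap": finger opening in mm; "grip_force": force on a finger pad.
Only numpy, scipy, OpenCV 4.12 (cv2) and the standard library are available. Lean on these libraries where they do the work, as an engineer would, in place of code of your own. Each camera call takes 0.05 s, during which the arm holds its last target. There are 200 camera calls.

## Working session

There is one attempt and no reset: what is moved stays moved. The work goes in short steps, Python scripts to look and compute and a tool call to move; the robot and the scene stay as the last step left them, time stands still between calls to the robot, and variables do not carry over. Pictures are saved under pics/ and viewed, at most 10 in all, crops included, and the job is handed in when it is done.

Besides the shell and the picture viewer there is one more tool, called as name(argument=value, ...), one argument or row to a line, values as JSON. apply_moves: Moves the arm, as the interface text tells. Its arguments: {"type":"object","properties":{"series":{"type":"string"},"squeeze":{"type":"number"}},"required":["series"]}

```bash
mkdir -p pics; python3 - <<'E'
from bench import *
import cv2,pickle,numpy as np
s=sense();print(s,grip_depth)
for n in("scene","top"):
    d=snapshot(n);pickle.dump(d,open(n+".pkl","wb"));cv2.imwrite(f"pics/{n}.png",d["frame"]);print(d["intrinsics"],d["extrinsics"])
a=cv2.imread("pics/scene.png");b=cv2.imread("pics/top.png")
E
```

```text
{'time': 0.0, 'joint_pos': array([ 7.19424073e+01,  7.51514682e+00,  8.53304570e+01, -1.05076873e-03,
        8.72608906e+01, -4.89194247e+00]), 'qd': array([-0.03715613, -0.02582571, -0.05936569, -0.07795247, -0.05493998,
       -0.00612463]), 'joint_efforts': array([ 1.31646422e-03, -5.69411767e+01, -5.00555384e+01, -3.02343024e-04,
        1.46407768e-02, -3.04678326e-05]), 'tool_pos': array([136.46113658, 583.70639117, 230.23273693]), 'tcp_rot': array([-1.79893804e+02, -8.03584434e-03,  1.66834394e+02]), 'ft_force': array([-0.17441683,  0.47055057,  0.61452506]), 'wrist_torque': array([ 0.00126514, -0.00121511, -0.02302457]), 'grip_force': 0.0, 'finger_gap': 85.55778056149198} 18.700000000000003
[[408.96118987   0.         258.20642019]
 [  0.         408.96118987 188.77627328]
 [  0.           0.           1.        ]] [[ 6.77728112e-01  5.85408501e-01 -4.44951114e-01  1.01103268e+03]
 [ 7.35245427e-01 -5.31335588e-01  4.20828534e-01 -4.68179473e+02]
 [ 9.93823956e-03 -6.12355600e-01 -7.90519988e-01  9.99091744e+02]
 [ 0.00000000e+00  0.00000000e+00  0.00000000e+00  1.00000000e+00]]
[[436.51767239   0.         258.58838682]
 [  0.         436.51767239 189.97716095]
 [  0.           0.           1.        ]] [[ 2.53858586e-02 -9.98598752e-01  4.64337340e-02  4.34581182e+02]
 [-9.99654633e-01 -2.56735996e-02 -5.61086433e-03  3.10981586e+01]
 [ 6.79512321e-03 -4.62752607e-02 -9.98905614e-01  1.30757959e+03]
 [ 0.00000000e+00  0.00000000e+00  0.00000000e+00  1.00000000e+00]]
```

View pics/scene.png

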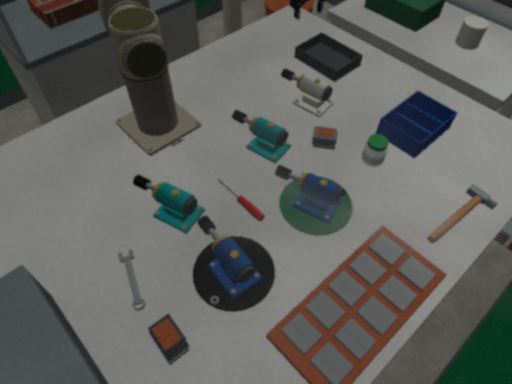

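View pics/top.png

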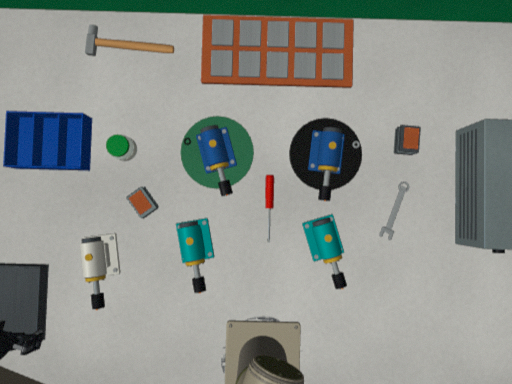

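The scene view shows the green-pad unit with its hub near (285,173), and the top view shows it near (224,187). A turquoise unit stands in front of it, top view (195,243), hub (199,285). I'll enlarge and measure from both depth views.

```bash
cat > h.py <<'E'
import numpy as np,pickle
def pts(d):
    K=d["intrinsics"];z=d["depth"];v,u=np.mgrid[:384,:512]
    P=np.stack([(u-K[0,2])/K[0,0]*z,(v-K[1,2])/K[1,1]*z,z],-1)
    T=d["extrinsics"];return P@T[:3,:3].T+T[:3,3]
E
python3 - <<'E'
from h import *
import cv2
ims=[]
for n,(x,y) in(("top",(185,110)),("scene",(265,145))):
    d=pickle.load(open(n+".pkl","rb"));P=pts(d)
    ims.append(cv2.resize(d["frame"][y:y+95,x:x+75],None,fx=5,fy=5,interpolation=cv2.INTER_CUBIC))
    f=d["frame"].astype(int)
    box=((P[...,0]>350)&(P[...,0]<720)&(P[...,1]>30)&(P[...,1]<270))
    dark=box&(f.max(2)<60)&(P[...,2]>70)
    q=P[dark];print(n,"dark",len(q),q.min(0),q.max(0),np.median(q,0))
    blk=dark&(P[...,0]>350)
    c=P[blk]; 
    # top ridge
    t=c[c[:,2]>c[:,2].max()-6];print(" ridge",t.mean(0),len(t))
    g=box&(f[...,1]>f[...,0]*1.2)&(f[...,1]>f[...,2]*1.4)&(P[...,2]<20);print(" green",P[g].min(0),P[g].max(0))
    b=box&(f[...,0]>f[...,2]*1.8)&(f[...,0]>f[...,1]*1.4)&(P[...,2]>60);q=P[b];m=q.mean(0);print(" blue",m,q.max(0),len(q));w,V=np.linalg.eigh(np.cov(q[:,:2].T));print(V[:,1])
    ye=box&(f[...,2]>f[...,0]*2)&(f[...,1]>f[...,0]*1.4)&(P[...,2]>40);print(" yel",P[ye].mean(0),ye.sum())
cv2.imwrite("pics/c.png",np.hstack(ims))
E
```

```text
top dark 232 [389.28050033  31.09815864  80.79581914] [ 669.0126118   211.10998864 1307.57958704] [493.74341078 119.19172882  95.17189601]
 ridge [ 434.58118246   31.09815864 1307.57958704] 35
 green [500.31202048  45.8587434   -2.34492468] [712.65554345 260.01031951  17.93506002]
 blue [601.08109129 146.44458996 149.00532411] [ 660.05390295  192.43904472 1307.57958704] 711
[-0.86054713 -0.50937083]
 yel [533.87860177 127.89061554 314.64529442] 143
scene dark 351 [351.18979301  97.01693016  70.09689246] [672.84175109 236.06864643 112.33060642] [495.96965189 158.30701842  89.40720859]
 ridge [619.01702421 141.56093604 112.33060642] 1
 green [506.97290537  44.10662509  -4.5905516 ] [682.83724886 255.8001593   10.33240538]
 blue [610.69864523 152.0661053  108.11980202] [652.68485472 175.81305831 112.51324138] 149
[-0.95956584 -0.28148428]
 yel [564.5765156  154.94472832 110.82327765] 29
```

View pics/c.png

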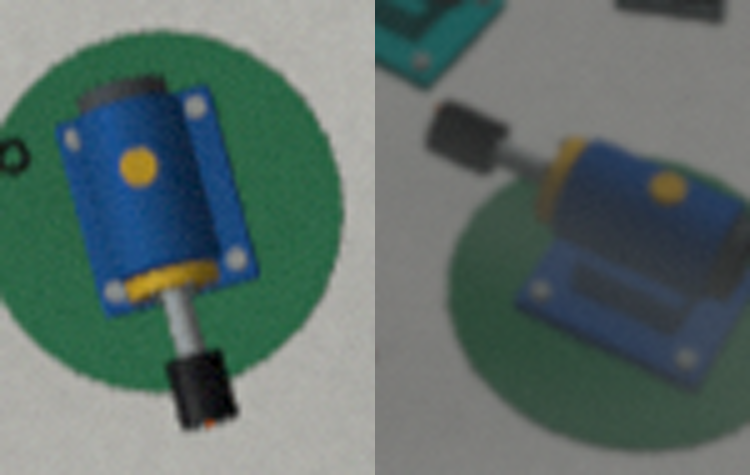

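The crop shows the hub at top-view pixel (225.4,188) and scene pixel (358,172)/5 + offset. The bolts give the axis direction. Next I'll compute the hub pose.

```bash
python3 - <<'E'
from h import *
from scipy.optimize import least_squares
import cv2
D={n:pickle.load(open(n+".pkl","rb")) for n in("top","scene")}
def ray(d,u,v):
    K=d["intrinsics"];T=d["extrinsics"];r=T[:3,:3]@np.array([(u-K[0,2])/K[0,0],(v-K[1,2])/K[1,1],1]);return T[:3,3],r/r[2]
def atz(n,u,v,z):
    o,r=ray(D[n],u,v);return o+r*(z-o[2])
C=[atz("top",185+a/5,110+b/5,16) for a,b in((72,138),(195,107),(115,291),(236,260))]
print(np.round(C,1))
d=(C[2]-C[0]+C[3]-C[1]);print("outward yaw",np.degrees(np.arctan2(d[1],d[0])),"base mid",np.mean(C,0))
d1=(C[0]-C[1]+C[2]-C[3]);print("cross yaw",np.degrees(np.arctan2(d1[1],d1[0])))
# barrel/hub points
H=[]
for n in D:
    P=pts(D[n]);f=D[n]["frame"].astype(int);z=D[n]["depth"]
    k=(z>0)&(P[...,0]>455)&(P[...,0]<530)&(P[...,1]>85)&(P[...,1]<160)&(P[...,2]>55)&(P[...,2]<120)
    h=P[k&(f.max(2)<70)];print(n,len(h),h.min(0),h.max(0),h.mean(0));H.append(h)
    B=P[(z>0)&(P[...,0]>455)&(P[...,0]<720)&(P[...,1]>85)&(P[...,1]<215)&(P[...,2]>60)&(P[...,2]<130)]
    # cylinder fit (R=31) horizontal
    b=B[(B[:,0]>555)&(B[:,0]<625)]
    for nm,q,R in(("barrel",b,31),("hub",h,17)):
        m=q.mean(0)
        def res(p):
            n_=np.array([-np.sin(p[0]),np.cos(p[0])]);return np.hypot((q[:,:2]-m[:2])@n_-p[1],q[:,2]-p[2])-R
        s=least_squares(res,[np.radians(16),0,78],loss="soft_l1",f_scale=2)
        a=s.x[0];u_=np.array([np.cos(a),np.sin(a)]);n_=np.array([-u_[1],u_[0]]);l=(q[:,:2]-m[:2])@u_
        print(" ",nm,len(q),"yaw",np.degrees(a),"axis pt",m[:2]+n_*s.x[1],"z",s.x[2],"ext",np.percentile(l,[2,98]),"rms",np.sqrt(np.mean(s.fun**2)))
# triangulate hub middle
A=[];bb=[]
for o,r in(ray(D["top"],185+202/5,110+390/5),ray(D["scene"],265+(468-375)/5,145+137/5)):
    r=r/np.linalg.norm(r);M=np.eye(3)-np.outer(r,r);A.append(M);bb.append(M@o)
print("tri",np.linalg.lstsq(np.vstack(A),np.hstack(bb),rcond=None)[0:2])
E
```

```text
[[646.1 203.9  16. ]
 [666.6 131.3  16. ]
 [555.4 175.5  16. ]
 [575.8 104.3  16. ]]
outward yaw -163.03811875449713 base mid [610.96123785 153.74514549  16.        ]
cross yaw 105.8605872271343
top 155 [474.61298813 101.06623913  81.9493682 ] [517.440317   138.51059695 103.76291673] [496.83884439 118.38381434  93.03274807]
  barrel 570 yaw 13.761478262325795 axis pt [589.93845481 147.92534623] z 79.48676035023483 ext [-36.83402864  36.41048478] rms 3.2749769881788375
  hub 155 yaw 15.53300807362449 axis pt [496.58434048 119.29947703] z 79.29261080647984 ext [-18.16364047  17.52237923] rms 1.8366743966708787
scene 141 [480.04025942  97.01693016  72.85991046] [520.51287531 127.59443502  99.43388966] [501.36766367 111.69316104  88.59952716]
  barrel 512 yaw 13.16345934460552 axis pt [589.29563871 148.15844602] z 78.4330331166399 ext [-36.01547232  34.78052125] rms 2.4536794588829984
  hub 141 yaw 20.101761931129026 axis pt [498.06672017 120.71255367] z 78.1074940827273 ext [-19.97661795  18.31101466] rms 2.869026618221367
tri (array([495.965555  , 119.03015364,  75.94417442]), array([3.88079339]))
```

apply_moves(
  series="0 0 0 -0.052 -1;0 0 0 -0.052 -1;0 0 0 -0.052 -1;0 0 0 -0.052 -1;0 0 0 -0.052 -1",
  squeeze=60,
)

```text
time: 0.52
tool_pos: [136.6, 583.9, 230.7]
tcp_rot: [-179.9, -0.0, -163.1]
ft_force: [-1.2, -0.6, 0.2]
finger_gap: 85.3
grip_force: 0.0
```

apply_moves(
  series="-0.0444 -0.1141 0 0 -1;-0.0444 -0.1141 0 0 -1;-0.0444 -0.1141 0 0 -1;-0.0444 -0.1141 0 0 -1;-0.0444 -0.1141 0 0 -1",
)

```text
time: 0.93
tool_pos: [249.9, 437.7, 230.7]
tcp_rot: [-180.0, -0.0, -163.3]
ft_force: [0.9, -0.0, 0.1]
finger_gap: 85.0
grip_force: 0.0
```

apply_moves(
  series="-0.0444 -0.1141 0 0 -1;-0.0444 -0.1141 0 0 -1;-0.0444 -0.1141 0 0 -1;-0.0444 -0.1141 0 0 -1;-0.0444 -0.1141 0 0 -1",
)

```text
time: 1.35
tool_pos: [362.7, 292.7, 231.0]
tcp_rot: [-180.0, -0.0, -163.4]
ft_force: [0.9, 0.4, 0.6]
finger_gap: 85.6
grip_force: 0.0
```

apply_moves(
  series="-0.0444 -0.1141 0 0 -1;-0.0444 -0.1141 0 0 -1;-0.0444 -0.1141 0 0 -1;-0.0444 -0.1141 0 0 -1;-0.0444 -0.1141 0 0 -1",
)

```text
time: 1.77
tool_pos: [475.6, 147.7, 231.0]
tcp_rot: [180.0, -0.0, -163.4]
ft_force: [-0.1, 1.0, -0.7]
finger_gap: 85.3
grip_force: 0.0
```

apply_moves(
  series="-0.0444 -0.1141 0 0 -1;0 0 0.08 0 -1;0 0 0.08 0 -1;0 0 0 0 -1;0 0 0 0 -1",
)

```text
time: 2.18
tool_pos: [496.1, 120.1, 181.7]
tcp_rot: [180.0, -0.2, -163.4]
ft_force: [-0.1, -0.0, 0.7]
finger_gap: 85.4
grip_force: 0.0
```

```bash
python3 - <<'E'
from bench import *
from h import *
import cv2
s=sense();d=snapshot("wrist");d.update(s=s);pickle.dump(d,open("w1.pkl","wb"));print(s["tool_pos"],s["tcp_rot"],s["ft_force"],d["intrinsics"],d["tool_from_camera"])
cv2.imwrite("pics/w1.png",d["frame"])
E
```

```text
[496.06080856 120.12990341 181.66205542] [ 179.95932773   -0.24952044 -163.39038782] [-0.13150538 -0.00157327  0.65323651] [[297.31863964   0.         253.69850446]
 [  0.         297.31863964 190.61709064]
 [  0.           0.           1.        ]] [[-2.58889200e-04 -9.45710380e-01 -3.25010477e-01  8.39575336e+01]
 [ 9.99999543e-01  5.44342248e-05 -9.54947961e-04  8.63745134e-01]
 [ 9.20795892e-04 -3.25010576e-01  9.45709933e-01 -1.42364028e+02]
 [ 0.00000000e+00  0.00000000e+00  0.00000000e+00  1.00000000e+00]]
```

View pics/w1.png

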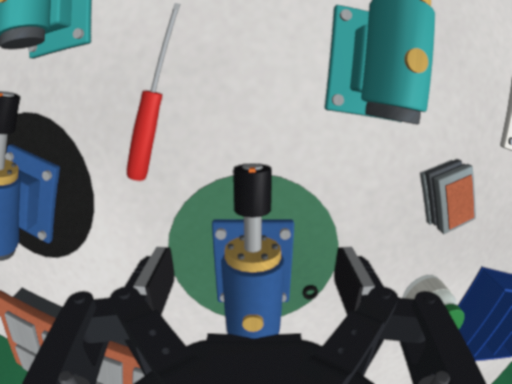

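The wrist view shows the hub at (253,165–215), centred between the finger tips (172 and 337), with its shaft parallel to tool x. I'll compute its position in the tool frame.

```bash
python3 - <<'E'
from h import *
from scipy.spatial.transform import Rotation as R
d=pickle.load(open("w1.pkl","rb"));K=d["intrinsics"];z=d["depth"].astype(float);T=d["tool_from_camera"]
v,u=np.mgrid[:384,:512];x=(u-K[0,2])/K[0,0];y=(v-K[1,2])/K[1,1];th=np.hypot(x,y)+1e-9
P=np.stack([x/th*np.tan(th)*z,y/th*np.tan(th)*z,z],-1)@T[:3,:3].T+T[:3,3]
f=d["frame"].astype(int)
m=(v>160)&(v<220)&(u>225)&(u<280)&(f.max(2)<70)&(z>0)
q=P[m];q=q[q[:,2]<115];print(len(q),np.percentile(q,[2,50,98],axis=0))
W=q@R.from_euler("xyz",d["s"]["tcp_rot"],degrees=True).as_matrix().T+d["s"]["tool_pos"]
print(np.percentile(W,[2,50,98],axis=0),W.max(0))
for r in range(165,250,8):
    k=(f[r,225:282].max(1)<70) if r<216 else (z[r,225:282]<np.median(z[r,225:282])+1e9)
    if k.any():
        c=np.where(k)[0]+225;print(r,c.min(),c.max(),P[r,253].round(1))
E
```

```text
1726 [[-17.04492888 -15.97471336  86.33132884]
 [  3.4072708   -0.76465939  89.31471909]
 [ 21.04019918  14.54190313  99.47900243]]
[[473.09582594 101.42553122  82.23042987]
 [492.58996559 118.74585536  92.37116947]
 [513.74238728 135.63870803  95.34110369]] [516.53314567 139.0185533   96.2288887 ]
173 234 270 [19.8  0.1 87.9]
181 233 271 [13.1  0.1 87.8]
189 234 271 [ 6.5  0.1 87. ]
197 234 270 [-0.4  0.1 86.9]
205 234 270 [-7.2  0.1 86.1]
213 237 267 [-15.1   0.   87.8]
221 225 281 [-26.2   0.   95.9]
229 225 281 [-34.   -0.   95.7]
237 225 281 [-42.7  -0.   96.9]
245 225 281 [-50.9  -0.   96.6]
```

apply_moves(
  series="0.006 -0.001 0.1 0 -1;0 0 0.1 0 -1;0 0 0.1 0 -1;0 0 0.07 0 -1;0 0 0.04 0 -1",
)

```text
time: 2.65
tool_pos: [495.2, 120.2, 59.3]
tcp_rot: [180.0, -0.1, -163.3]
ft_force: [-0.0, 0.4, 0.3]
finger_gap: 85.0
grip_force: 0.0
```

apply_moves(
  series="0 0 0 0 -1;0 0 0 0 -1;0 0 0 0 -1;0 0 0 0 -1;0 0 0 0 -1",
)

```text
time: 3.07
tool_pos: [497.3, 119.9, 62.2]
tcp_rot: [-180.0, 0.2, -163.4]
ft_force: [-0.6, 0.6, -0.6]
finger_gap: 85.7
grip_force: 0.0
```

```bash
python3 - <<'E'
from bench import *
for i in range(6):
    s=sense();print(s["time"],s["tool_pos"].round(2),s["ft_force"].round(2),s["joint_pos"].round(3));snapshot("wrist")
E
```

```text
3.0667 [497.33 119.87  62.15] [-0.56  0.64 -0.58] [ 7.80800e+00  2.40100e+00  1.09075e+02 -1.00000e-03  6.83500e+01
 -9.88250e+01]
3.1167 [497.06 119.82  61.81] [ 0.31 -0.34  0.57] [ 7.80500e+00  2.41600e+00  1.09099e+02  1.00000e-03  6.83400e+01
 -9.88260e+01]
3.1667 [496.74 119.75  61.42] [ 0.15 -0.31 -0.03] [  7.803   2.434 109.125   0.     68.335 -98.823]
3.2167 [496.49 119.7   61.11] [ 0.52  0.64 -0.04] [  7.802   2.451 109.144  -0.     68.33  -98.824]
3.2667 [496.29 119.65  60.85] [ 0.36 -0.28 -0.06] [ 7.80000e+00  2.46400e+00  1.09161e+02 -2.00000e-03  6.83250e+01
 -9.88230e+01]
3.3167 [496.13 119.64  60.62] [-0.53  0.55  0.12] [ 7.80100e+00  2.47900e+00  1.09172e+02 -1.00000e-03  6.83210e+01
 -9.88240e+01]
```

apply_moves(
  series="0 0 0 0 -0.2;0 0 0 0 0;0 0 0 0 0;0 0 0 0 0;0 0 0 0 0",
)

```text
time: 3.78
tool_pos: [495.9, 119.6, 60.2]
tcp_rot: [180.0, -0.0, -163.4]
ft_force: [0.3, -0.9, 0.4]
finger_gap: 42.7
grip_force: 0.0
```

apply_moves(
  series="0 0 0 0 0;0 0 0 0 0;0 0 0 0 0;0 0 0 0 0;0 0 0 0 0",
)

```text
time: 4.2
tool_pos: [495.9, 119.7, 60.3]
tcp_rot: [180.0, -0.0, -163.4]
ft_force: [-0.2, -0.5, -0.0]
finger_gap: 42.6
grip_force: 0.0
```

apply_moves(
  series="0 0 0 0 1;0 0 0 0 1;0 0 0 0 1;0 0 0 0 1;0 0 0 0 1",
  squeeze=60,
)

```text
time: 4.62
tool_pos: [496.5, 119.0, 60.7]
tcp_rot: [-179.9, 0.0, -163.4]
ft_force: [0.3, -6.1, 3.6]
finger_gap: 32.4
grip_force: 59.8
```

apply_moves(
  series="0 0 0 0 1;0 0 0 0 1;0 0 0 0 1;0 0 0 0 1;0 0 0 0 1",
)

```text
time: 5.03
tool_pos: [496.4, 119.0, 60.7]
tcp_rot: [-179.9, 0.0, -163.4]
ft_force: [-0.3, -5.5, 2.8]
finger_gap: 32.4
grip_force: 59.8
```

```bash
cat > f.py <<'E'
from bench import *
from h import *
import cv2,sys
u=np.array([-np.cos(np.radians(16.6)),-np.sin(np.radians(16.6))])  # outward
F=[];X=[]
for i in range(int(sys.argv[1]) if len(sys.argv)>1 else 4):
    s=sense();F.append(s["ft_force"]);X.append(s["tool_pos"]);d=snapshot("wrist")
    print(round(s["time"],2),"out pos %.2f"%(X[-1][:2]@u),"Fout %.2f"%(F[-1][:2]@u),"Flat %.2f"%(F[-1][:2]@[-u[1],u[0]]),"Fz %.2f"%F[-1][2],"z %.2f"%X[-1][2],"gap %.1f grip %.0f"%(s["finger_gap"],s["grip_force"]))
cv2.imwrite("pics/last.png",d["frame"])
E
python3 f.py 4
```

```text
5.03 out pos -509.74 Fout 1.87 Flat 5.13 Fz 2.76 z 60.72 gap 32.4 grip 60
5.08 out pos -509.76 Fout 0.99 Flat 4.99 Fz 2.90 z 60.73 gap 32.4 grip 60
5.13 out pos -509.75 Fout 0.36 Flat 5.40 Fz 3.26 z 60.73 gap 32.6 grip 60
5.18 out pos -509.76 Fout 1.28 Flat 5.29 Fz 3.53 z 60.73 gap 32.3 grip 60
```

View pics/last.png

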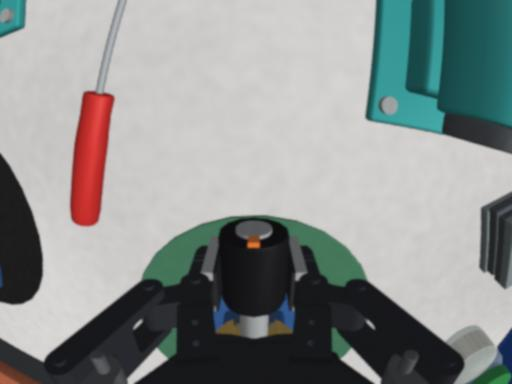

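apply_moves(
  series="0 -0.0023 -0.0013 0 1;0 0 0 0 1;0 0 0 0 1;0 0 0 0 1;0 0 0 0 1",
)

```text
time: 5.65
tool_pos: [496.3, 118.9, 60.8]
tcp_rot: [-180.0, 0.0, -163.4]
ft_force: [0.6, -3.4, 1.5]
finger_gap: 32.8
grip_force: 59.7
```

apply_moves(
  series="-0.0017 0 0 0 1;-0.0017 0 0 0 1;-0.0017 0 0 0 1;-0.0017 0 0 0 1;0 0 0 0 1",
)

```text
time: 6.07
tool_pos: [498.2, 119.5, 60.7]
tcp_rot: [-180.0, 0.0, -163.4]
ft_force: [0.3, -4.7, 3.2]
finger_gap: 32.3
grip_force: 59.8
```

```bash
python3 f.py 4
```

```text
6.07 out pos -511.58 Fout 1.04 Flat 4.62 Fz 3.16 z 60.72 gap 32.3 grip 60
6.12 out pos -511.56 Fout 1.20 Flat 4.82 Fz 3.61 z 60.73 gap 32.2 grip 60
6.17 out pos -511.56 Fout 1.39 Flat 4.94 Fz 1.78 z 60.74 gap 32.5 grip 60
6.22 out pos -511.58 Fout 2.29 Flat 4.75 Fz 2.87 z 60.77 gap 32.7 grip 60
```

apply_moves(
  series="-0.0017 -0.001 -0.0005 0 1;-0.0017 -0.001 -0.0005 0 1;-0.0017 0 0 0 1;-0.0017 0 0 0 1;-0.0017 0 0 0 1",
)

```text
time: 6.68
tool_pos: [500.4, 120.0, 60.8]
tcp_rot: [180.0, -0.0, -163.4]
ft_force: [-0.9, 0.4, 1.2]
finger_gap: 32.8
grip_force: 59.7
```

```bash
python3 f.py 4
```

```text
6.68 out pos -513.86 Fout 0.71 Flat -0.61 Fz 1.25 z 60.77 gap 32.8 grip 60
6.73 out pos -513.95 Fout 0.78 Flat -1.13 Fz 2.20 z 60.75 gap 32.3 grip 60
6.78 out pos -513.91 Fout 0.71 Flat -1.30 Fz 0.62 z 60.75 gap 32.3 grip 60
6.83 out pos -513.91 Fout 0.92 Flat -0.82 Fz 1.04 z 60.77 gap 32.4 grip 60
```

apply_moves(
  series="-0.0017 0 0 0 1;-0.0017 0 0 0 1;-0.0017 0 0 0 1;-0.0017 0 0 0 1;-0.0017 0 0 0 1",
)

```text
time: 7.3
tool_pos: [502.8, 120.7, 60.8]
tcp_rot: [180.0, -0.0, -163.4]
ft_force: [-4.0, 2.2, 1.6]
finger_gap: 32.2
grip_force: 59.8
```

```bash
python3 f.py 4
```

```text
7.3 out pos -516.31 Fout 3.23 Flat -3.26 Fz 1.62 z 60.76 gap 32.2 grip 60
7.35 out pos -516.30 Fout 3.21 Flat -3.71 Fz 0.10 z 60.79 gap 32.4 grip 60
7.4 out pos -516.27 Fout 2.37 Flat -4.07 Fz -0.08 z 60.78 gap 32.1 grip 60
7.45 out pos -516.26 Fout 3.58 Flat -4.63 Fz 0.53 z 60.80 gap 32.5 grip 60
```

apply_moves(
  series="-0.0017 0.0015 0 0 1;-0.0017 0 0 0 1;0 0 0 0 1;0 0 0 0 1;0 0 0 0 1",
)

```text
time: 7.92
tool_pos: [503.3, 120.8, 60.8]
tcp_rot: [-180.0, -0.1, -163.4]
ft_force: [-6.9, 0.4, 1.9]
finger_gap: 32.1
grip_force: 59.8
```

```bash
python3 f.py 4
```

```text
7.92 out pos -516.82 Fout 6.47 Flat -2.33 Fz 1.92 z 60.76 gap 32.1 grip 60
7.97 out pos -516.81 Fout 5.18 Flat -2.20 Fz 2.90 z 60.74 gap 32.0 grip 60
8.02 out pos -516.81 Fout 5.60 Flat -2.63 Fz 2.79 z 60.75 gap 32.2 grip 60
8.07 out pos -516.81 Fout 7.19 Flat -1.65 Fz 3.51 z 60.75 gap 32.5 grip 60
```

apply_moves(
  series="-0.0015 0.0005 0 0 1;-0.0013 0 0 0 1;0 0 0 0 1;0 0 0 0 1;0 0 0 0 1",
)

```text
time: 8.53
tool_pos: [503.7, 121.0, 60.7]
tcp_rot: [-180.0, -0.2, -163.4]
ft_force: [-8.6, -1.5, 5.3]
finger_gap: 32.3
grip_force: 60.1
```

```bash
python3 f.py 10
```

```text
8.53 out pos -517.25 Fout 8.67 Flat -1.04 Fz 5.33 z 60.73 gap 32.3 grip 60
8.58 out pos -517.27 Fout 8.99 Flat -1.09 Fz 5.16 z 60.76 gap 32.1 grip 60
8.63 out pos -517.25 Fout 8.64 Flat -1.32 Fz 4.78 z 60.75 gap 32.1 grip 60
8.68 out pos -517.25 Fout 8.61 Flat -0.92 Fz 5.74 z 60.76 gap 32.4 grip 60
8.73 out pos -517.24 Fout 8.53 Flat -1.19 Fz 5.06 z 60.74 gap 32.4 grip 60
8.78 out pos -517.27 Fout 9.52 Flat -1.05 Fz 4.63 z 60.77 gap 32.2 grip 60
8.83 out pos -517.25 Fout 9.72 Flat -0.18 Fz 4.03 z 60.75 gap 32.3 grip 60
8.88 out pos -517.25 Fout 8.24 Flat -0.75 Fz 4.05 z 60.75 gap 32.5 grip 60
8.93 out pos -517.23 Fout 9.40 Flat -1.92 Fz 4.84 z 60.74 gap 32.2 grip 60
8.98 out pos -517.25 Fout 9.58 Flat -0.86 Fz 4.74 z 60.74 gap 32.3 grip 60
```

apply_moves(
  series="0.004 0 0 0 1;0.004 0 0 0 1;0.004 0 0 0 1;0.004 0 0 0 1;0.004 0 0 0 1",
)

```text
time: 9.45
tool_pos: [499.3, 119.7, 60.8]
tcp_rot: [-180.0, 0.0, -163.4]
ft_force: [1.4, 0.8, -4.2]
finger_gap: 32.3
grip_force: 59.8
```

apply_moves(
  series="0.002 0 0 0 1;0.002 0 0 0 1;0.002 0 0 0 1;0.002 0 0 0 1;0 0 0 0 1",
)

```text
time: 9.87
tool_pos: [496.6, 118.9, 60.9]
tcp_rot: [-180.0, -0.0, -163.4]
ft_force: [2.2, -0.8, -7.1]
finger_gap: 32.1
grip_force: 59.9
```

```bash
python3 f.py 3
```

```text
9.87 out pos -509.90 Fout -1.87 Flat 1.39 Fz -7.13 z 60.88 gap 32.1 grip 60
9.92 out pos -509.91 Fout -1.95 Flat 2.39 Fz -5.16 z 60.88 gap 32.1 grip 60
9.97 out pos -509.91 Fout -1.74 Flat 1.40 Fz -6.67 z 60.87 gap 32.4 grip 60
```

apply_moves(
  series="0.0017 0 0.001 0 1;0.0017 0 0.0005 0 1;0.0017 0 0 0 1;0.0017 0 0 0 1;0.0017 0 0 0 1",
)

```text
time: 10.43
tool_pos: [494.5, 118.3, 60.8]
tcp_rot: [-180.0, 0.0, -163.4]
ft_force: [2.4, -2.8, -3.6]
finger_gap: 32.5
grip_force: 60.0
```

```bash
python3 f.py 3
```

```text
10.43 out pos -507.71 Fout -1.50 Flat 3.32 Fz -3.62 z 60.82 gap 32.5 grip 60
10.48 out pos -507.66 Fout -1.55 Flat 4.01 Fz -1.87 z 60.82 gap 32.4 grip 60
10.53 out pos -507.65 Fout -2.20 Flat 3.46 Fz -2.51 z 60.80 gap 32.1 grip 60
```

apply_moves(
  series="0.0017 -0.001 0 0 1;0.0017 -0.0005 0 0 1;0.0017 0 0 0 1;0.0017 0 0 0 1;0.0017 0 0 0 1",
)

```text
time: 11.0
tool_pos: [493.1, 117.9, 60.9]
tcp_rot: [180.0, 0.2, -163.4]
ft_force: [8.8, 2.7, -8.1]
finger_gap: 32.5
grip_force: 60.1
```

```bash
python3 f.py 3
```

```text
11.0 out pos -506.17 Fout -9.21 Flat -0.04 Fz -8.09 z 60.88 gap 32.5 grip 60
11.05 out pos -506.19 Fout -10.15 Flat 0.51 Fz -6.45 z 60.85 gap 32.1 grip 60
11.1 out pos -506.26 Fout -8.78 Flat 0.24 Fz -8.38 z 60.88 gap 32.7 grip 60
```

```bash
python3 f.py 11
```

```text
11.15 out pos -506.23 Fout -8.78 Flat 0.01 Fz -8.06 z 60.84 gap 32.1 grip 60
11.2 out pos -506.25 Fout -9.72 Flat -0.47 Fz -6.62 z 60.85 gap 32.3 grip 60
11.25 out pos -506.25 Fout -8.99 Flat -0.37 Fz -6.42 z 60.86 gap 32.4 grip 60
11.3 out pos -506.25 Fout -9.46 Flat 0.83 Fz -7.26 z 60.85 gap 32.0 grip 60
11.35 out pos -506.24 Fout -8.52 Flat 0.13 Fz -7.08 z 60.84 gap 31.9 grip 60
11.4 out pos -506.26 Fout -8.00 Flat 0.57 Fz -7.34 z 60.84 gap 32.1 grip 60
11.45 out pos -506.24 Fout -9.19 Flat 0.04 Fz -7.22 z 60.82 gap 32.6 grip 60
11.5 out pos -506.26 Fout -7.79 Flat -0.91 Fz -7.53 z 60.85 gap 32.4 grip 60
11.55 out pos -506.25 Fout -9.68 Flat 0.40 Fz -7.17 z 60.85 gap 32.1 grip 60
11.6 out pos -506.26 Fout -9.02 Flat 0.26 Fz -7.24 z 60.88 gap 32.4 grip 60
11.65 out pos -506.26 Fout -8.66 Flat -0.17 Fz -7.29 z 60.86 gap 32.4 grip 60
```

apply_moves(
  series="-0.004 0 0.001 0 1;-0.004 0 0.0005 0 1;-0.004 0 0 0 1;-0.004 0 0 0 1;-0.004 0 0 0 1",
)

```text
time: 12.12
tool_pos: [497.7, 119.2, 60.7]
tcp_rot: [180.0, -0.0, -163.4]
ft_force: [-2.2, 0.3, 5.3]
finger_gap: 32.3
grip_force: 60.9
```

apply_moves(
  series="-0.002 0 0 0 1;-0.0015 0 0 0 1;-0.0005 0 0 0 1;0 0 0 0 1;0 0 0 0 1",
)

```text
time: 12.53
tool_pos: [498.9, 119.6, 60.7]
tcp_rot: [180.0, -0.0, -163.4]
ft_force: [-1.3, 0.1, 6.3]
finger_gap: 32.3
grip_force: 60.9
```

```bash
python3 f.py 6
```

```text
12.53 out pos -512.22 Fout 1.23 Flat -0.47 Fz 6.33 z 60.71 gap 32.3 grip 61
12.58 out pos -512.22 Fout 2.35 Flat -0.74 Fz 4.68 z 60.70 gap 32.9 grip 61
12.63 out pos -512.23 Fout 1.28 Flat -1.63 Fz 5.72 z 60.70 gap 32.5 grip 61
12.68 out pos -512.20 Fout 1.12 Flat -0.51 Fz 6.18 z 60.69 gap 32.9 grip 61
12.73 out pos -512.23 Fout 1.71 Flat -1.00 Fz 5.14 z 60.72 gap 32.5 grip 61
12.78 out pos -512.23 Fout 1.21 Flat -0.96 Fz 5.35 z 60.72 gap 32.3 grip 61
```

apply_moves(
  series="0.0022 0.0003 -0.0014 0 1;0 0 0 0 1;0 0 0 0 1;0 0 0 0 1;0 0 0 0 1",
)

```text
time: 13.25
tool_pos: [498.3, 119.4, 60.7]
tcp_rot: [180.0, 0.0, -163.4]
ft_force: [-0.5, 0.6, 4.1]
finger_gap: 32.2
grip_force: 60.8
```

```bash
python3 f.py 5
```

```text
13.25 out pos -511.62 Fout 0.31 Flat -0.74 Fz 4.11 z 60.72 gap 32.2 grip 61
13.3 out pos -511.65 Fout -0.42 Flat -1.04 Fz 4.49 z 60.73 gap 32.4 grip 61
13.35 out pos -511.61 Fout -0.73 Flat -0.61 Fz 4.65 z 60.70 gap 32.3 grip 61
13.4 out pos -511.65 Fout -0.10 Flat -1.48 Fz 5.86 z 60.71 gap 32.3 grip 61
13.45 out pos -511.63 Fout -0.20 Flat -2.51 Fz 5.47 z 60.72 gap 32.4 grip 61
```

apply_moves(
  series="0 0 0 0 0.1;0 0 0 0 0;0 0 0 0 0;0 0 0 0 -0.4;0 0 0 0 -1",
)

```text
time: 13.92
tool_pos: [497.9, 119.1, 60.2]
tcp_rot: [180.0, -0.0, -163.4]
ft_force: [0.2, 0.8, -0.2]
finger_gap: 65.6
grip_force: 0.0
```

apply_moves(
  series="0 0 0 0 -1;0 0 0 0 -1;0 0 0 0 -1;0 0 0 0 -1;0 0 0 0 -1",
)

```text
time: 14.33
tool_pos: [498.2, 119.2, 60.5]
tcp_rot: [-180.0, 0.0, -163.4]
ft_force: [-0.5, -0.0, 0.6]
finger_gap: 85.1
grip_force: 0.0
```

```bash
python3 f.py 2
```

```text
14.33 out pos -511.51 Fout 0.45 Flat -0.10 Fz 0.58 z 60.53 gap 85.1 grip 0
14.38 out pos -511.48 Fout 0.16 Flat 0.20 Fz 0.71 z 60.51 gap 85.7 grip 0
```

View pics/last.png

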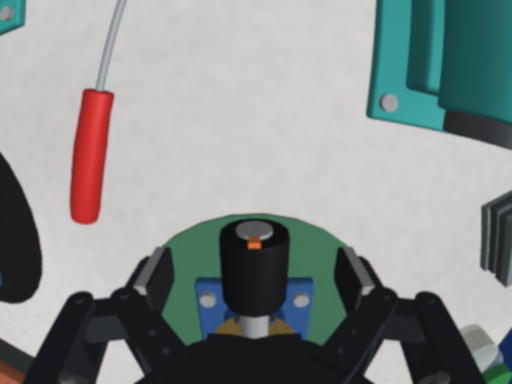

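The hub at (254,268) is released, with both fingers clear. I'll retreat straight up.

apply_moves(
  series="0 0 -0.03 0 -1;0 0 -0.06 0 -1;0 0 -0.1 0 -1;0 0 -0.1 0 -1;0 0 -0.1 0 -1",
)

```text
time: 14.85
tool_pos: [497.8, 119.2, 179.3]
tcp_rot: [180.0, -0.0, -163.4]
ft_force: [1.2, -0.2, 0.7]
finger_gap: 85.6
grip_force: 0.0
```

apply_moves(
  series="0 0 -0.05 0 -1;0 0 0 0 -1;0 0 0 0 -1;0 0 0 0 -1;0 0 0 0 -1",
)

```text
time: 15.27
tool_pos: [497.2, 119.1, 191.0]
tcp_rot: [180.0, -0.1, -163.4]
ft_force: [-0.1, 0.1, 0.1]
finger_gap: 84.8
grip_force: 0.0
```

```bash
python3 -c "
from bench import *
s=sense();print(s['tool_pos'],s['ft_force'],s['finger_gap']);print(hand_in())"
```

```text
[497.22485029 119.09944994 191.00825577] [-0.12093085  0.05660901  0.14237915] 84.83444413394055
the job is handed in; nothing more can be done
None
```

The job is handed in: on the green-pad unit I pushed the shaft in, then pulled it out, bearing on each stop at about 9 N for over 0.5 s. The float came out at about 8 mm, and the hub was released about 0.1 mm from the middle by the arm's reading.

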